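# Hold the grinder lid at the pulse mark

## Robot

A 6-joint arm with a two-finger parallel gripper is mounted at the origin on a cart in front of the work surface, level with it; the furniture and walls round the work are solid. World frame = base frame: x ahead of the robot, y to its left, z up, the work surface at z = 0. Lengths are in m, angles in degrees, forces in N, time in s.
With the tool pointing down it reaches from about 0.25 to 0.8 m from the base axis. Payload 3.9 kg.
Tool frame: the origin (TCP) lies between the finger pads; the fingertips stand 17 mm ahead of it and the grasp point (between the pads) lies 2 mm behind it; z points along the fingers, y is the line along which they close (so a half turn about z gives the same grasp; the last joint's range is limited). The gripper opens to 85 mm and grips with 20 to 120 N. Pads are 22 mm wide; open, the fingers measure 114 mm over their backs; the gripper's body (76 mm by 85 mm) begins 54 mm behind the grasp point. The pads swing forward as they close: fully open they stand 13 mm farther back than shut.
Start: joints at [-72.135, 14.897, -7.913, 67.191, 0, 90], TCP at [0.161, -0.5, 0.248] pointing down, gripper open.
Joint ranges: [-159.42, 159.42], [-47.68, 98.78], [-73.54, 78.23], [-108.79, 121.32], [-90, 84.71], [-180, 180]. Speed limits (degrees/s): [147.25, 147.25, 180, 180, 180, 180].

## Interface

Orientations are given as a 3x3 rotation matrix whose columns are the frame's x, y, z axes.
In Python, from plant import env, viewer, order, look_for, outline_of, pinpoint gives the robot as it stands.
- The arm moves only by the shell command python3 -m crank 'ROWS' [OPENING] [FORCE]. ROWS is JSON, a list of rows, each a list of 2 entries, a list of its own where there are three numbers: the shift along the tool's x, y, z in mm, then the turn about the tool's z in degrees. A call has 1 to 5 rows; each row is the pose to reach, as a shift and turn from the pose commanded when the call began, along the tool's axes at that moment; what a row does not reach only later rows make up. A row lasts 1/12 s, in which the tool goes at most 41.7 mm and 7.16 degrees, less where a joint would pass 70% of its speed; a pose out of reach is approached as far as the arm can. A call with a gripper value outside its range is refused whole. OPENING is the finger opening in mm, from 0 to 85.4, set as the call begins (- or left out, the last holds). The fingers move at their own pace and stop on an object; FORCE is the grip in N (left out, the last holds). Time passes only in rows, so rows that repeat a pose let the fingers close. It gives the time, the measured TCP pose, the force, the opening and the grip force at its end, in the units of the state.
- env.read_state(): the state, without advancing time (a new reading comes with each control period).
- viewer.get_image(name): name is "scene" or "side" or "wrist"; returns the picture (420x560x3 uint8, red, green, blue); there is no depth.
- viewer.camera_model(name): a dict with "intrinsics" (3x3 intrinsics, pixels), "dist" ([k1, k2, p1, p2, k3] as OpenCV has them; the pictures are not rectified), "rvec" (rotation vector, rad) and "tvec" (3), from world to camera coordinates, as OpenCV has them; the wrist camera has in their place "hand_eye" (4x4, takes a point from camera to tool coordinates, whose origin is the TCP and whose axes are the flange's). Camera axes: x right, y down, z forward; pixel columns grow to the right and rows downward; lengths in m; the calibration is good to about 2 mm. A picture is of the moment at which its call begins: read the wrist's pose just before it. camera_model takes no time and is no camera call.
- order.sign_off(): hands the job in; it is judged then, once.
Trained networks look in the newest picture that a camera, given by its name, has taken for a name from the list of things; names that differ only in an ending like _2 or _b are one class to them, and where a whole thing is asked for, a point or a joint stands for the part that bears it (a point fixed in the world has none). Each returns a list of dicts, best first, with "conf" (0 to 1); they miss things now and then, are a little off and sometimes report something else, mostly with a low value. They report only what shows in the picture. A call takes as long as a camera call. They do not tell look-alikes from the thing itself.
- look_for(thing, camera): "rect" ([left, top, width, height] in pixels, round what is visible of it).
- outline_of(thing, camera): "pixels" (420x560 bool, what is visible of it) and "rect" ([left, top, width, height] in pixels, round what is visible of it).
- pinpoint(thing, camera): "pixel" ([column, row] in pixels: a listed point, or the origin of a listed thing).
The state is a dict: "time_s": time; "qpos": joint angles; "qd": joint speeds; "tau": joint torques, N m; "tcp_pos": TCP position; "tool_rot": TCP orientation; "contact_force": force on the tool from outside, world axes, zero at the start; "moment": the same for the moment, N m; "gripper_width": finger opening in m; "grasp_force": force on a finger pad.
Only numpy, scipy, OpenCV 4.12 (cv2) and the standard library are available. Lean on these libraries where they do the work, as an engineer would, in place of code of your own. Each camera call takes 0.05 s, during which the arm holds its last target. There are 200 camera calls.

## Task

Fit the lid on the electric grinder: drop its two pins into the notches, then twist it clockwise (seen from above) against the spring to the long pulse mark, about half-way to the lock and short of the lock click. Keep gripping it there and finish while holding it at the pulse mark, with the lid level and fully down; never turn it on into the lock, and leave the glass, mug and spice jar alone.

Things in the scene. Friction and masses are not known exactly. Their poses are not given: they have to be found in the camera images.
- lid_center (a point): Centre of the grinder's loose lid (black, round, 66 mm high, stands plug down), on its axis, 33 mm above the underside; z up, x along the finger bar and pins (half a turn gives the same lid). Plug 69 mm across, 20 mm high, tapered to 60 mm below; flange on it 94 mm across, 10 mm thick; then the bar. 0.13 to 0.21 kg.
- lid_bar (a point): Middle of the lid's finger bar, 15 mm above the lid's centre: 60 mm long (x), 16 mm wide (y), 36 mm high, its top 18 mm above and its foot 18 mm below this point. Grip it across its width, from above. Steel ribs on the flange carry its line to the rim. Overhead: a wall cabinet starts 0.64 m above the worktop, its front 0.60 m ahead of the robot.
- lid_pin (a point): Tip of one of the lid's two steel bayonet pins, 41.5 mm from the axis along +x, 26 mm below the lid's centre; the other is opposite, along -x. Each is a round bar 7 mm thick with a round end, sticking out of the plug's side.
- grinder: Electric grinder, fixed: round steel housing 128 mm across at the foot, black bayonet ring 116 mm across on top, open bowl. Origin: centre of the underside; z up. Ring's top 96 mm above the worktop; mouth 74 mm across. With the lid fully home its flange lies on the ring and its centre is 109 mm above this origin, on the axis, with about 2.5 mm of play sideways.
- notch (a point): Middle of one of the two notches in the ring's lip, on its top face, 40 mm from the axis along the grinder's +x; the other is opposite, at -x. About 12 mm wide, between two short steel ticks. They let the pins in (lid's x along the grinder's x, either way round), straight down, under the 8 mm lip; from there the lid turns only clockwise.
- pulse_mark: Pulse mark: a long raised steel bar on top and side of the ring, on both sides of it. Origin: on the grinder's axis at the ring's top; its x axis points through the marks, 0.65 rad clockwise from the notches. The lid's bar must lie along this x, either way round. The lock mark, a round stud, is 1.2 rad clockwise from the notches.
- collar (a joint): Turn of the sprung collar inside the ring, pushed round by the lid's pins; rad, clockwise, 0 with no lid. It moves once the lid is about 0.08 rad past the notches (about 0.57 with the lid at the pulse mark). The spring pushes back with 0.04 N m at 0, plus 0.2 N m per rad, and turns a released lid most of the way back. The lock balls resist from about 0.93 and click at 1.04; stop at 1.3.
- glass_center (a point): Clear empty drinking glass, 81 mm across, 93 mm high; bystander. Point at its centre, half-way up.
- mug_center (a point): White mug with a handle, 92 x 127 x 95 mm; bystander. Point at its centre, half-way up.
- spice_jar_center (a point): Small spice jar with a screw cap, 45 mm across, 98 mm high; bystander. Point at its centre, half-way up.
Mind the look-alikes: they are no part of the job. Leave any green look-alike of the part that bears lid_center alone.

How it is judged:
By the outcome, as a careful person would: the job done as asked, in the order asked, and still so for the second after the job is handed in, while the arm keeps its last pose, push and grip.
It also fails if it takes over 42 s, if anything falls off the work surface, if the arm or the gripper's body presses on something with over 40 N, if the wrist force passes 120 N, or if a joint passes its speed limit or range.

## Working session

There is one attempt and no reset: what is moved stays moved. The work goes in short steps, Python scripts to look and compute and a shell command to move; the robot and the scene stay as the last step left them, time stands still between calls to the robot, and variables do not carry over. Pictures are saved under pics/ and viewed, at most 10 in all, crops included, and the job is handed in when it is done.

```bash
ls; mkdir -p pics; cat > h.py <<'E'
import numpy as np, cv2
from plant import env, viewer, order, look_for, outline_of, pinpoint
def cam(name):
    m=viewer.camera_model(name); K=np.array(m["intrinsics"],float); d=np.array(m["dist"],float)
    if name=="wrist":
        s=env.read_state(); T=np.eye(4); T[:3,:3]=s["tool_rot"]; T[:3,3]=s["tcp_pos"]
        W=T@np.array(m["hand_eye"]); R=W[:3,:3]; c=W[:3,3]
    else:
        R=cv2.Rodrigues(np.array(m["rvec"],float))[0].T; c=-R@np.array(m["tvec"],float).ravel()
    return K,d,R,c
def ray(C,px):
    K,d,R,c=C; u=cv2.undistortPoints(np.array([[px]],float),K,d)[0,0]
    return c,R@np.array([u[0],u[1],1.])
def at_z(C,px,z):
    c,v=ray(C,px); return c+v*(z-c[2])/v[2]
def proj(C,P):
    K,d,R,c=C; return cv2.projectPoints((np.atleast_2d(P)-c)@R,np.zeros(3),np.zeros(3),K,d)[0][:,0]
def snap(name,fn=None):
    C=cam(name); im=viewer.get_image(name)
    if fn: cv2.imwrite("pics/"+fn,im[:,:,::-1])
    return C,im
E
python3 - <<'E'
from h import *
ims=[]
for n in("scene","side"):
    C,im=snap(n);ims.append(im)
    for t,z in(("lid_center",.033),("lid_bar",.048),("notch",.096),("grinder",0),("pulse_mark",.096),("glass_center",.046),("mug_center",.047),("spice_jar_center",.049)):
        for r in pinpoint(t,n)[:4]: print(n,t,np.round(r["pixel"]),round(r["conf"],2),np.round(at_z(C,r["pixel"],z),3))
cv2.imwrite("pics/a.png",cv2.resize(np.vstack(ims)[:,:,::-1],(448,600)) if 0 else cv2.resize(np.hstack(ims)[:,:,::-1],(800,300)))
cv2.imwrite("pics/a1.png",ims[0][:,:,::-1])
E
```

```text
pics
scene lid_center [281. 243.] 0.66 [0.511 0.044 0.033]
scene lid_center [260. 277.] 0.57 [0.51  0.183 0.033]
scene lid_bar [280. 239.] 0.92 [0.514 0.043 0.048]
scene lid_bar [258. 278.] 0.66 [0.508 0.195 0.048]
scene notch [316. 186.] 0.74 [ 0.491 -0.168  0.096]
scene grinder [322. 212.] 0.59 [ 0.455 -0.155  0.   ]
scene mug_center [345. 149.] 0.8 [ 0.485 -0.441  0.047]
scene mug_center [316. 186.] 0.41 [ 0.509 -0.217  0.047]
scene mug_center [251. 271.] 0.33 [0.54  0.183 0.047]
scene spice_jar_center [237. 215.] 0.81 [0.679 0.02  0.049]
side lid_center [239. 186.] 0.9 [0.511 0.186 0.033]
side lid_bar [239. 184.] 0.73 [0.509 0.183 0.048]
side lid_bar [256. 219.] 0.69 [0.524 0.045 0.048]
side notch [269. 278.] 0.7 [ 0.5   -0.168  0.096]
side grinder [252. 296.] 0.68 [ 0.455 -0.16   0.   ]
side glass_center [219. 130.] 0.82 [0.504 0.433 0.046]
side glass_center [254. 297.] 0.47 [ 0.456 -0.184  0.046]
side mug_center [295. 395.] 0.65 [ 0.479 -0.439  0.047]
side spice_jar_center [311. 212.] 0.96 [0.684 0.019 0.049]
```

View pics/a.png

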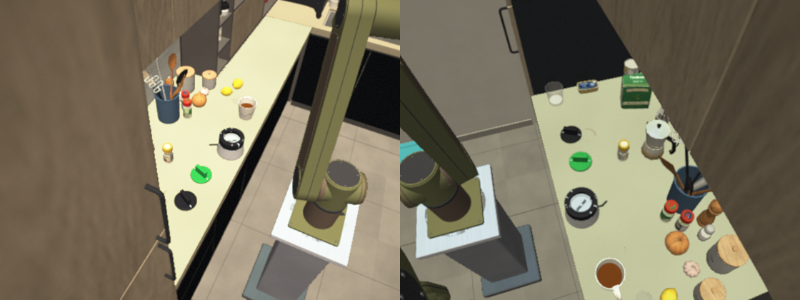

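The black lid is left of the green look-alike: black at scene pixel (260,277) and side pixel (239,186), green beside it. The grinder is at about (0.455,-0.158), near side pixel (252,296). I'll go above the grinder first, since it's on the way.

```bash
python3 - <<'E'
from h import *
s=env.read_state(); R=np.array(s["tool_rot"]);p=np.array(s["tcp_pos"]);print(s["time_s"],R.round(3),p, s["gripper_width"])
print(np.array(viewer.camera_model("wrist")["hand_eye"]).round(3), viewer.camera_model("wrist")["intrinsics"])
for q in((.40,-.16,.33),(.455,.185,.30)): print(R.T@(np.array(q)-p)*1000)
E
```

```text
0.9 [[ 0.952  0.307  0.   ]
 [ 0.307 -0.952 -0.   ]
 [ 0.     0.    -1.   ]] [ 0.16105406 -0.49967924  0.24832072] 0.08554396009915367
[[ 0.001 -0.957 -0.291  0.075]
 [ 1.     0.001  0.     0.   ]
 [ 0.    -0.291  0.957 -0.125]
 [ 0.     0.     0.     1.   ]] [[303.27093905   0.         279.55010045]
 [  0.         303.27093905 205.39320326]
 [  0.           0.           1.        ]]
[ 331.62702302 -250.0008525   -81.68074068]
[ 489.80715002 -561.49627886  -51.68662825]
```

```bash
python3 -m crank '[[[175,-106,-37],0],[[175,-106,-37],0],[[175,-106,-37],0],[[175,-106,-37],0],[[175,-106,-37],0]]'; python3 -m crank '[[[175,-106,-37],0],[[175,-106,-37],0],[[175,-106,-37],0],[[175,-106,-37],0],[[175,-106,-37],0]]'; python3 -m crank '[[[34,-21,-8],0],[[34,-21,-8],0]]'
python3 - <<'E'
from h import *
C,im=snap("wrist","b.png")
for t,z in(("notch",.096),("grinder",0),("pulse_mark",.096)):
    for r in pinpoint(t,"wrist")[:4]: print(t,np.round(r["pixel"]),round(r["conf"],2),np.round(at_z(C,r["pixel"],z),4))
print(env.read_state()["tcp_pos"],env.read_state()["time_s"])
E
```

```text
time_s: 1.32
tcp_pos: [0.2959, -0.3436, 0.2858]
tool_rot: [[0.952, 0.306, 0.0], [0.306, -0.952, -0.0], [0.0, 0.0, -1.0]]
contact_force: [0.0, -0.3, 0.7]
gripper_width: 0.0855
grasp_force: 0.0
time_s: 1.73
tcp_pos: [0.4301, -0.1887, 0.323]
tool_rot: [[0.952, 0.307, 0.001], [0.307, -0.952, -0.0], [0.001, 0.001, -1.0]]
contact_force: [0.3, -0.2, -0.4]
gripper_width: 0.0853
grasp_force: 0.0
time_s: 1.9
tcp_pos: [0.4598, -0.1555, 0.3316]
tool_rot: [[0.949, 0.314, 0.005], [0.314, -0.949, 0.002], [0.006, 0.0, -1.0]]
contact_force: [0.4, -0.7, 0.2]
gripper_width: 0.0855
grasp_force: 0.0
notch [298. 148.] 0.68 [ 0.5025 -0.1645  0.096 ]
grinder [285. 169.] 0.73 [ 0.4591 -0.1656  0.    ]
grinder [470. 220.] 0.73 [ 0.4747 -0.4704  0.    ]
[ 0.4543801  -0.16045759  0.32999525] 2.1
```

View pics/b.png

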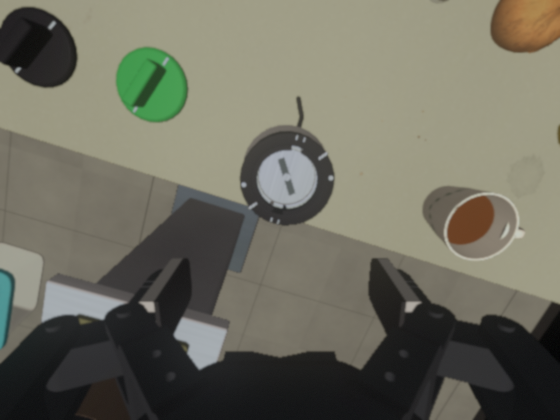

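Wrist view: ring centre at about (287,180), notches at (299,148) and (277,208), pulse bars at (322,156) and (252,206), lock studs at (331,179) and (244,185). The black lid is at (36,47), with its bar running lower-left to upper-right. Next I'll go over the lid.

```bash
python3 -m crank '[[[158,-312,50],0],[[158,-312,50],0],[[158,-312,50],0],[[158,-312,50],0],[[158,-312,50],0]]';python3 -m crank '[[[70,-139,22],0],[[70,-139,22],0],[[70,-139,22],0],[[70,-139,22],0],[[70,-139,22],0]]'
python3 - <<'E'
from h import *
b=cam("wrist"); 
# grinder from b.png with that pose
s=env.read_state()
m=viewer.camera_model("wrist"); T=np.eye(4);R=np.array(s["tool_rot"]);T[:3,:3]=R;T[:3,3]=[0.4544,-0.1605,0.330];W=T@np.array(m["hand_eye"])
G=(b[0],b[1],W[:3,:3],W[:3,3])
for a,c in(((300.5,140),(276,220)),((322,156),(252,206)),((331,179),(244,185))):
    A,B=at_z(G,a,.096),at_z(G,c,.096);print("mid",((A+B)/2).round(4),"ang",np.degrees(np.arctan2(*(A-B)[1::-1])).round(1),np.linalg.norm(A-B).round(3))
C,im=snap("wrist","c.png")
for t,z in(("lid_center",.033),("lid_bar",.048),("lid_pin",.007)):
    for r in pinpoint(t,"wrist")[:4]: print(t,np.round(r["pixel"]),round(r["conf"],2),np.round(at_z(C,r["pixel"],z),4))
print(s["tcp_pos"],R.round(3),s["time_s"])
E
```

```text
time_s: 2.52
tcp_pos: [0.4866, 0.0432, 0.3005]
tool_rot: [[0.953, 0.303, -0.0], [0.303, -0.953, -0.0], [-0.0, 0.0, -1.0]]
contact_force: [0.9, -0.0, -0.3]
gripper_width: 0.0851
grasp_force: 0.0
time_s: 2.93
tcp_pos: [0.5172, 0.1848, 0.2771]
tool_rot: [[0.944, 0.331, -0.005], [0.331, -0.944, 0.013], [-0.001, -0.014, -1.0]]
contact_force: [0.8, 0.7, 0.1]
gripper_width: 0.0853
grasp_force: 0.0
mid [ 0.4531 -0.1686  0.096 ] ang 3.1 0.103
mid [ 0.4523 -0.1667  0.096 ] ang -34.3 0.104
mid [ 0.4524 -0.1682  0.096 ] ang -66.4 0.105
lid_center [388. 217.] 0.85 [0.5131 0.0396 0.033 ]
lid_center [280. 182.] 0.59 [0.5098 0.1853 0.033 ]
lid_bar [276. 182.] 0.89 [0.5123 0.1897 0.048 ]
lid_bar [390. 223.] 0.85 [0.5104 0.0403 0.048 ]
lid_pin [302. 156.] 0.66 [0.5464 0.1679 0.007 ]
lid_pin [ 80. 126.] 0.5 [0.4887 0.4456 0.007 ]
[0.51717158 0.18476628 0.27705221] [[ 0.944  0.331 -0.005]
 [ 0.331 -0.944  0.013]
 [-0.001 -0.014 -1.   ]] 2.9333
```

View pics/c.png

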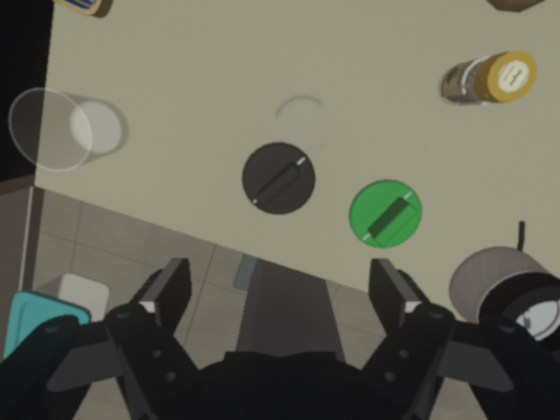

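The black lid is at (279,178), with ribs at (302,160) and (255,202). The green one is at (386,214). I'll measure again now the arm has settled.

```bash
python3 -m crank '[[[0,0,0],0]]'>/dev/null; python3 - <<'E'
from h import *
C,im=snap("wrist")
g=cv2.resize(im[130:230,220:340],(720,600),interpolation=cv2.INTER_CUBIC); cv2.imwrite("pics/d.png",g[:,:,::-1])
L=[r for r in outline_of("lid_center","wrist")]
for r in L: print(r["conf"],r["rect"])
s=env.read_state();print(s["tcp_pos"],np.round(s["tool_rot"],4))
hsv=cv2.cvtColor(im,cv2.COLOR_RGB2HSV)
sub=im[150:215,240:320].astype(int); v=sub.max(2); yy,xx=np.mgrid[150:215,240:320]
K=((xx-279)**2+(yy-178)**2<34**2)&(v>110)
n,lab,st,ce=cv2.connectedComponentsWithStats(K.astype(np.uint8))
for i in range(1,n):
    c=ce[i]+[240,150]; print(st[i,4],c.round(1),at_z(C,c,.031).round(4))
E
```

```text
0.91 [240.2, 141.1, 73.7, 70.9]
0.64 [347.4, 175.5, 73.5, 69.3]
[0.51617793 0.18167234 0.27929602] [[ 9.452e-01  3.264e-01 -3.800e-03]
 [ 3.264e-01 -9.451e-01  1.190e-02]
 [ 3.000e-04 -1.250e-02 -9.999e-01]]
29 [297.5 158.7] [0.5431 0.17   0.031 ]
1 [312. 170.] [0.5358 0.1482 0.031 ]
33 [305.8 196. ] [0.502  0.1438 0.031 ]
3 [252.7 198.3] [0.4768 0.2067 0.031 ]
1 [292. 209.] [0.4799 0.1544 0.031 ]
1 [294. 208.] [0.4821 0.1525 0.031 ]
1 [287. 211.] [0.4752 0.1596 0.031 ]
1 [290. 210.] [0.4778 0.1564 0.031 ]
```

View pics/d.png

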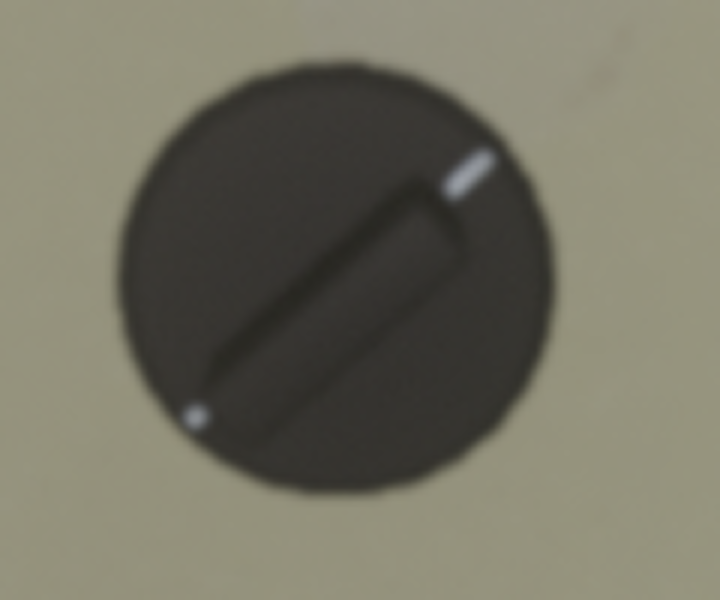

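```bash
python3 - <<'E'
from h import *
C=cam("wrist");s=env.read_state();R=np.array(s["tool_rot"]);p=np.array(s["tcp_pos"])
A,B=at_z(C,(301.7,155.8),.031),at_z(C,(252.5,199.7),.031)
c=at_z(C,(276,176.2),.028);print(A,B,(A+B)/2,c,np.degrees(np.arctan2(*(A-B)[1::-1])))
th=np.degrees(np.arctan2(R[1,0],R[0,0]));print(th,s["qpos"],s["time_s"],p,R.round(3))
c[2]=.051;print(R.T@(c-p)*1000)
E
```

```text
[0.54826458 0.16690112 0.031     ] [0.47514201 0.20685958 0.031     ] [0.51170329 0.18688035 0.031     ] [0.51334115 0.18824086 0.028     ] -28.654780646635455
19.052575102356705 [ 18.99314423  16.47837713  -1.06441945  72.4402601    0.71554656
 179.9405645 ] 3.3167 [0.51617793 0.18167234 0.27929602] [[ 0.945  0.326 -0.004]
 [ 0.326 -0.945  0.012]
 [ 0.    -0.012 -1.   ]]
[ -0.60765481  -4.28319858 228.3671391 ]
```

```bash
python3 -m crank '[[[0,0,30],-35],[[0,0,30],-35],[[0,0,30],-35],[[0,0,30],-35],[[0,0,30],-35]]' 60 60 >/dev/null; python3 -m crank '[[[0,0,30],-35],[[0,0,30],-35],[[0,0,30],-35],[[0,0,30],-35],[[0,0,30],-35]]' >/dev/null;python3 -m crank '[[[0,0,30],-35],[[0,0,30],-35],[[0,0,30],-35],[[0,0,30],-35],[[0,0,30],-35]]' >/dev/null;python3 -m crank '[[[0,0,30],-28],[[0,0,30],-28],[[0,0,30],-28],[[0,0,30],-28],[[0,0,30],-28]]'
cat >> h.py <<'E'
def go(x,y,z,h):
    s=env.read_state();R=np.array(s["tool_rot"]);p=np.array(s["tcp_pos"])
    th=np.degrees(np.arctan2(R[1,0],R[0,0]))
    print("t",s["time_s"],"p",p.round(4),"th",th.round(2),"tilt",R[2,:2].round(3),"w",s["gripper_width"],"F",np.round(s["contact_force"],1),"shift",(R.T@(np.array([x,y,z])-p)*1000).round(1),"turn",((th-h+180)%360-180).round(1))
E
python3 -c "
from h import *
go(.5125,.1875,.051,151.3);C,im=snap('wrist','e.png')
print([(r['conf'],at_z(C,r['pixel'],.048)) for r in pinpoint('lid_bar','wrist')])"
```

```text
time_s: 4.98
tcp_pos: [0.5157, 0.1838, 0.159]
tool_rot: [[-0.885, 0.466, -0.004], [0.466, 0.885, 0.012], [0.009, 0.009, -1.0]]
contact_force: [1.1, 0.3, 0.1]
gripper_width: 0.0598
grasp_force: 0.0
t 4.9833 p [0.5157 0.1838 0.159 ] th 152.22 tilt [0.009 0.009] w 0.05981954346698712 F [1.1 0.3 0.1] shift [  3.5   0.9 108.1] turn 0.9
[(0.86, array([0.51084883, 0.18768108, 0.048     ])), (0.84, array([0.51088927, 0.04250616, 0.048     ]))]
```

View pics/e.png

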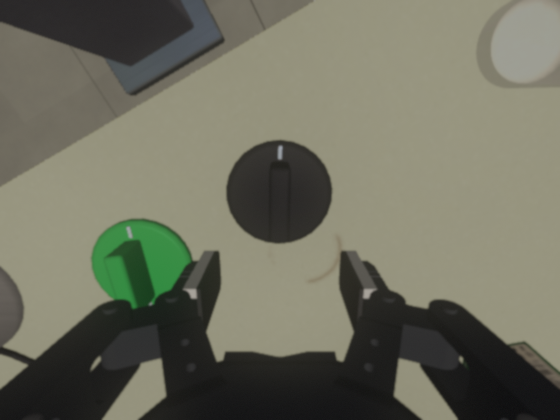

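The bar is centred (column 279) and lined up with the tool, so I'll descend and grip.

```bash
python3 -m crank '[[[2,1,40],0.5],[[3,1,75],0.5],[[3,1,95],0.5],[[3,1,105],0.5],[[3,1,105],0.5]]' 40; python3 -c "
from h import *
go(.5125,.1875,.051,151.3)"
```

```text
time_s: 5.5
tcp_pos: [0.5113, 0.1873, 0.0519]
tool_rot: [[-0.879, 0.476, -0.008], [0.476, 0.879, 0.01], [0.012, 0.005, -1.0]]
contact_force: [-0.1, -1.5, -0.2]
gripper_width: 0.04
grasp_force: 0.0
t 5.5 p [0.5113 0.1873 0.0519] th 151.58 tilt [0.012 0.005] w 0.04000765917505475 F [-0.1 -1.5 -0.2] shift [-0.9  0.8  0.9] turn 0.3
```

```bash
python3 -m crank '[[[0,0,0],0],[[0,0,0],0],[[0,0,0],0],[[0,0,0],0],[[0,0,0],0]]' 0 80;  python3 -m crank '[[[0,0,-20],0],[[0,0,-60],0],[[0,0,-100],0],[[0,0,-140],0],[[0,0,-140],0]]'; python3 -c "
from h import *
go(.4526,-.1678,.20,182.5)"
```

```text
time_s: 5.92
tcp_pos: [0.5148, 0.1886, 0.0556]
tool_rot: [[-0.88, 0.475, -0.001], [0.475, 0.88, 0.013], [0.007, 0.011, -1.0]]
contact_force: [0.5, 0.5, 6.2]
gripper_width: 0.0142
grasp_force: 79.4
time_s: 6.33
tcp_pos: [0.5181, 0.188, 0.2022]
tool_rot: [[-0.88, 0.474, 0.009], [0.474, 0.88, 0.017], [0.0, 0.019, -1.0]]
contact_force: [2.3, 1.9, -1.4]
gripper_width: 0.0147
grasp_force: 78.7
t 6.3333 p [0.5181 0.188  0.2022] th 151.68 tilt [0.    0.019] w 0.014675997314363936 F [ 2.3  1.9 -1.4] shift [-111.1 -344.2   -4.4] turn -30.8
```

```bash
python3 -m crank '[[[-60,-185,0],0],[[-60,-185,0],0],[[-60,-185,0],0],[[-60,-185,0],0],[[-60,-185,0],0]]'>/dev/null;  python3 -m crank '[[[-12,-39,0],-7],[[-24,-78,0],-14],[[-36,-115,0],-21],[[-48,-150,0],-27],[[-51,-159,0],-31]]'; python3 -m crank '[[[0,0,0],0],[[0,0,0],0]]'; python3 - <<'E'
from h import *
go(.4526,-.1678,.20,182.5)
C,im=snap("wrist"); D,im2=snap("side")
cv2.imwrite("pics/f.png",cv2.resize(im,(800,600))[:,:,::-1])
for n,CC in(("wrist",C),("side",D)):
  for t,z in (("notch",.096),("grinder",0),("pulse_mark",.096)):
    for r in pinpoint(t,n)[:3]: print(n,t,np.round(r["pixel"],1),round(r["conf"],2),at_z(CC,r["pixel"],z).round(4))
x,y=proj(D,[.4526,-.1678,.12])[0]; print(x,y)
x,y=int(x),int(y); cv2.imwrite("pics/g.png",cv2.resize(im2[y-60:y+60,x-70:x+70],(700,600),interpolation=cv2.INTER_CUBIC)[:,:,::-1])
E
```

```text
time_s: 7.17
tcp_pos: [0.447, -0.1717, 0.1895]
tool_rot: [[-0.999, -0.05, -0.005], [-0.05, 0.999, 0.011], [0.004, 0.011, -1.0]]
contact_force: [0.7, 0.1, -2.4]
gripper_width: 0.0147
grasp_force: 78.9
time_s: 7.33
tcp_pos: [0.4475, -0.1699, 0.1894]
tool_rot: [[-0.999, -0.043, -0.005], [-0.043, 0.999, 0.013], [0.004, 0.013, -1.0]]
contact_force: [0.7, 0.8, -1.3]
gripper_width: 0.0147
grasp_force: 79.1
t 7.3333 p [ 0.4475 -0.1699  0.1894] th -177.54 tilt [0.004 0.013] w 0.014706950821719102 F [ 0.7  0.8 -1.3] shift [ -5.1   2.  -10.6] turn -0.0
side notch [267.1 277.2] 0.93 [ 0.4971 -0.1632  0.096 ]
side grinder [251.7 298.7] 0.74 [ 0.4512 -0.1666  0.    ]
249.76836353298552 279.5588360770123
```

View pics/f.png

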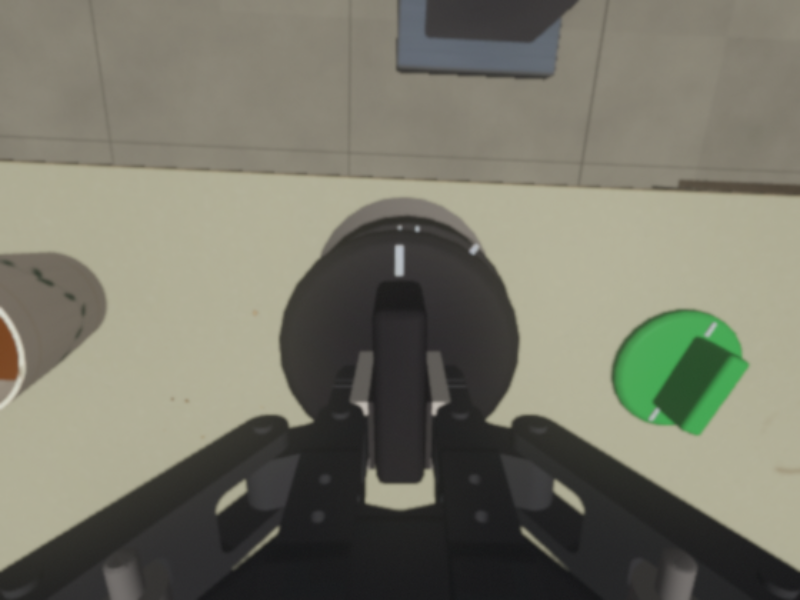

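View pics/g.png

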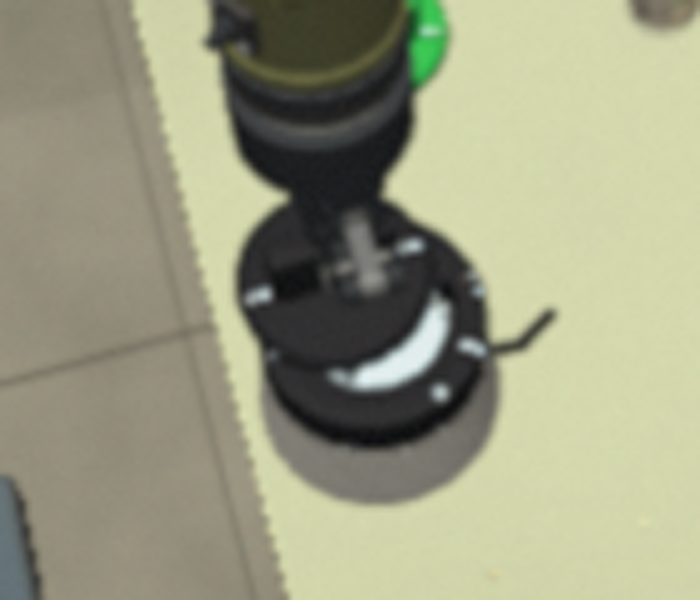

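```bash
python3 - <<'E'
from h import *
s=env.read_state(); C=cam("wrist"); D=cam("side"); k=560/800
R=np.array(s["tool_rot"]);p=np.array(s["tcp_pos"])
w=lambda x,y,z: at_z(C,((x+.5)*k-.5,(y+.5)*k-.5),z)
zf=p[2]-.0256
print("tool frame: rib out",(R.T@(w(399.5,245,zf)-p)*1e3).round(1),"rib in",(R.T@(w(399.5,277,zf)-p)*1e3).round(1),"rim L",(R.T@(w(281,340,zf)-p)*1e3).round(1),"R",(R.T@(w(518,340,zf)-p)*1e3).round(1))
for a in np.arange(-3,4,3)*1e-3:
  q=proj(C,[p+R@[a+.047*np.cos(t),.047*np.sin(t),.0256] for t in np.linspace(0,6.28,90)])/k
  print(a,"top row",q[:,1].min().round(1),"cols",q[:,0].min().round(1),q[:,0].max().round(1))
print("near ticks",w(400,228,.097),w(417,228,.097),"pulse",w(475,248,.097))
x0,y0=249-70,279-60
v=lambda x,y,z=.097: at_z(D,((x+.5)/5-.5+x0,(y+.5)/5-.5+y0),z)
print("side far ticks",v(476,277),v(480,291),"pulse",v(470,347),"stud",v(440,392))
print("side ribs (lid)",v(258,295,zf),v(410,245,zf))
E
```

```text
tool frame: rib out [45.  -0.1 25.8] rib in [33.5 -0.1 25.7] rim L [  9.3 -44.3  25.1] R [ 8.9 44.4 26.2]
-0.003 top row 247.8 cols 276.1 522.8
0.0 top row 239.3 cols 275.5 523.5
0.003 top row 230.7 cols 274.8 524.1
near ticks [ 0.40683892 -0.16902444  0.097     ] [ 0.40643501 -0.1604968   0.097     ] pulse [ 0.41519968 -0.13033469  0.097     ]
side far ticks [ 0.51546959 -0.16024177  0.097     ] [ 0.51508739 -0.16818634  0.097     ] pulse [ 0.50146359 -0.19551421  0.097     ] stud [ 0.48071291 -0.21367571  0.097     ]
side ribs (lid) [ 0.40779054 -0.17050977  0.1643033 ] [ 0.48167887 -0.16677721  0.1643033 ]
```

```bash
python3 - <<'E'
from h import *
b=cam("wrist"); m=viewer.camera_model("wrist"); T=np.eye(4)
x=np.array([.949,.314,.006]);z=np.array([.005,.002,-1.]);z/=np.linalg.norm(z);x-=z*(x@z);x/=np.linalg.norm(x)
T[:3,:3]=np.c_[x,np.cross(z,x),z];T[:3,3]=[0.4598,-0.1555,.3316];W=T@np.array(m["hand_eye"])
G=(b[0],b[1],W[:3,:3],W[:3,3])
for a,c in(((300.5,140),(276,220)),((322,156),(252,206)),((331,179),(244,185))):
    A,B=at_z(G,a,.096),at_z(G,c,.096);print("mid",((A+B)/2).round(4),"ang",np.degrees(np.arctan2(*(A-B)[1::-1])).round(1),A.round(4),B.round(4))
# ring outline fit in side view of now: threshold dark
im=viewer.get_image("side"); D=cam("side")
for c in((.4526,-.1678),(.457,-.166),(.460,-.1645),(.463,-.163)):
    q=proj(D,[[c[0]+.058*np.cos(t),c[1]+.058*np.sin(t),.096] for t in np.linspace(0,6.28,120)])
    print(c,"ring cols",q[:,0].min(),q[:,0].max(),"low row",q[:,1].max())
r=(im.max(2)[285:345:4,225:285]); print(*[ "".join("%4d"%v for v in row) for row in r[:9,:]],sep="\n")
print(*["".join("%4d"%v for v in im.max(2)[y,265:290]) for y in range(270,300,4)],sep="\n")
E
```

```text
mid [ 0.4582 -0.1665  0.096 ] ang 2.1 [ 0.5096 -0.1646  0.096 ] [ 0.4068 -0.1683  0.096 ]
mid [ 0.4575 -0.1646  0.096 ] ang -35.4 [ 0.5001 -0.195   0.096 ] [ 0.4149 -0.1343  0.096 ]
mid [ 0.4575 -0.1662  0.096 ] ang -67.6 [ 0.4776 -0.2151  0.096 ] [ 0.4373 -0.1173  0.096 ]
(0.4526, -0.1678) ring cols 226.74092285806682 273.8747799361839 low row 306.01970352069065
(0.457, -0.166) ring cols 228.3055222853175 275.36352873818373 low row 304.8205395351953
(0.46, -0.1645) ring cols 229.34305490342328 276.34269507657353 low row 303.90252949704984
(0.463, -0.163) ring cols 230.37813667539064 277.3193939051751 low row 302.98669036353164
 216 217 216 201 157  94  51  42  45  49  49  50  48  48  49  50  50  49  50  50  49  50  50  50  49  51  49  51  48  50  50  47  46  39  38  64 119 179 223 234 236 232 202 129  63  46  50  50  47  45  62 123 184 212 215 214 210 195 155 103
 218 215 216 216 213 176 103  78  98  91  54  35  38  41  44  46  47  48  48  48  50  49  48  46  46  45  42  39  38  47  74 111 160 200 224 234 236 236 236 234 211 147  77  44  46  62  90 112 131 163 156  98  78  90 102 11
[... 1812 characters left out ...]
40  44  43  46  51  65  93 125 147 178 209 215 216 216 215 216 215 215 215 217 216 215 216 215
 101 107  71  44  30  38  44  48  61  89 118 169 210 216 216 216 216 215 215 215 215 216 216 217 216
 230 225 193 141  76  45  46  47  47  45  67 129 186 212 215 216 216 217 216 212 194 158 104  72 116
 235 228 182 104  52  58  86 100  89  64  60 113 173 198 195 188 177 151 103  68 103 156 193 213 216
 176 105  53  46  47  48  48  51  67  91  96  86  98 135 166 181 195 206 209 213 216 217 216 215 215
  44  45  49  48  49  48  44  35  27  39  70  92 103 136 185 211 216 215 217 216 215 216 215 216 214
 100 148 154 105  47  19  22  42  75  97 103 101 104 138 187 211 215 216 215 214 214 215 215 215 215
```

```bash
python3 -c "
from h import *
go(.461,-.166,.152,181.5)"; python3 -m crank '[[[-13,4,10],1],[[-13,4,20],1],[[-13,4,24],1],[[-13,4,24],1],[[-13,4,24],1]]';  python3 -m crank '[[[0,0,0],0]]'>/dev/null; python3 -c "
from h import *
go(.461,-.166,.130,181.5)"
```

```text
t 7.7833 p [ 0.4484 -0.1684  0.1899] th -177.25 tilt [0.004 0.012] w 0.014626702776955804 F [-0.  -0.3 -2.2] shift [-12.9   1.4  37.9] turn 1.2
time_s: 8.2
tcp_pos: [0.4605, -0.1639, 0.1658]
tool_rot: [[-1.0, -0.03, -0.005], [-0.03, 0.999, 0.012], [0.005, 0.012, -1.0]]
contact_force: [-0.4, -0.1, -2.2]
gripper_width: 0.0144
grasp_force: 79.0
t 8.2833 p [ 0.4609 -0.1642  0.1663] th -178.32 tilt [0.004 0.012] w 0.014528661435089624 F [ 0.3 -0.3 -2.2] shift [-0.2 -2.2 36.3] turn 0.2
```

```bash
python3 -m crank '[[[0,-2,6],0],[[0,-2,12],0],[[0,-2,16],0],[[0,-2,20],0],[[0,-2,22],0]]'|egrep 'pos|force'; python3 -m crank '[[[0,0,2],0],[[0,0,4],0],[[0,0,6],0],[[0,0,8],0],[[0,0,9],0]]'; python3 -c "
from h import *
go(.461,-.166,.130,181.5)"
```

```text
tcp_pos: [0.4614, -0.1659, 0.1435]
contact_force: [1.3, 0.8, -1.7]
grasp_force: 79.2
time_s: 9.12
tcp_pos: [0.4613, -0.1659, 0.1349]
tool_rot: [[-1.0, -0.029, -0.003], [-0.029, 0.999, 0.012], [0.003, 0.012, -1.0]]
contact_force: [2.2, -0.2, -0.3]
gripper_width: 0.0145
grasp_force: 79.2
t 9.1167 p [ 0.4613 -0.1659  0.1349] th -178.31 tilt [0.003 0.012] w 0.014457959769476614 F [ 2.2 -0.2 -0.3] shift [ 0.3 -0.1  4.9] turn 0.2
```

```bash
python3 -m crank '[[[0,0,1],0],[[0,0,2],0],[[0,0,3],0],[[0,0,4],0],[[0,0,4],0]]'|egrep 'pos|force';python3 -m crank '[[[0,0,1],0],[[0,0,2],0],[[0,0,2],0]]'; python3 -c "
from h import *
print(env.read_state()['moment'])"
```

```text
tcp_pos: [0.4614, -0.1658, 0.1317]
contact_force: [2.3, 1.8, 3.7]
grasp_force: 80.0
time_s: 9.78
tcp_pos: [0.4615, -0.1657, 0.1315]
tool_rot: [[-1.0, -0.03, -0.002], [-0.03, 0.999, 0.011], [0.001, 0.011, -1.0]]
contact_force: [-1.7, 3.2, 18.5]
gripper_width: 0.0144
grasp_force: 81.8
[ 0.25124763  0.68271337 -0.07314759]
```

Fully down at TCP z 0.1315, as predicted. Next I'll ease the push and twist clockwise about the lid axis.

```bash
python3 -m crank '[[[0,-0.3,-0.5],5],[[0,-0.5,-0.5],10],[[0.1,-0.8,-0.5],15],[[0.2,-1,-0.5],20],[[0.3,-1.3,-0.5],25]]';  python3 -m crank '[[[0,-0.2,0],4],[[0,-0.3,0],8],[[0,-0.3,0],8]]'; python3 - <<'E'
from h import *
go(.461,-.166,.1315,-36+180); print(env.read_state()['moment'],env.read_state()["qpos"])
D,im=snap("side"); C,im2=snap("wrist")
cv2.imwrite("pics/i.png",np.hstack([cv2.resize(im[220:320,190:290],(400,400),interpolation=cv2.INTER_CUBIC),cv2.resize(im2[120:320,180:380],(400,400),interpolation=cv2.INTER_CUBIC)])[:,:,::-1])
E
```

```text
time_s: 10.2
tcp_pos: [0.4622, -0.1677, 0.1315]
tool_rot: [[-0.917, 0.399, -0.0], [0.398, 0.917, 0.01], [0.004, 0.009, -1.0]]
contact_force: [1.4, 1.4, 11.8]
gripper_width: 0.0141
grasp_force: 81.0
time_s: 10.45
tcp_pos: [0.4623, -0.1678, 0.1315]
tool_rot: [[-0.854, 0.521, 0.0], [0.521, 0.854, 0.011], [0.005, 0.009, -1.0]]
contact_force: [2.4, 2.0, 11.3]
gripper_width: 0.0147
grasp_force: 80.9
t 10.45 p [ 0.4623 -0.1678  0.1315] th 148.6 tilt [0.005 0.009] w 0.014722548269183745 F [ 2.4  2.  11.3] shift [2.1 0.8 0. ] turn 4.6
[ 0.20223491 -0.06416116  0.0440894 ] [-20.29881291  16.54810356 -24.22808171  49.42077457   0.57588801
  11.0994822 ]
```

View pics/i.png

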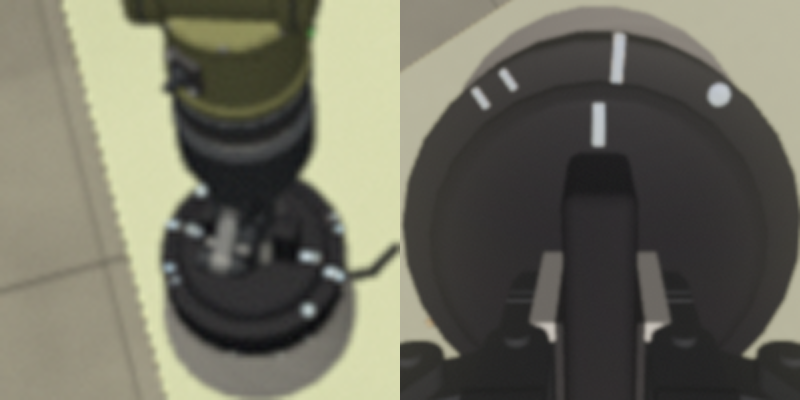

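The wrist view (right) shows the lid rib at (599,125) just short of the long pulse bar at (618,58), with the lock stud at (719,95). I'll work out the remaining angle.

```bash
python3 - <<'E'
from h import *
C=cam("wrist"); f=lambda x,y,z: at_z(C,(180+(x-400+.5)/2-.5,120+(y+.5)/2-.5),z)
ang=lambda v: np.degrees(np.arctan2(v[1],v[0]))
P1,P2=f(620,36,.098),f(615.5,80,.098); r1,r2=f(599.5,105,.107),f(598,144,.107); S=f(719,95,.098); N=(f(481,98,.098)+f(509,80,.098))/2
for c in((.458,-.1655,0),(.459,-.165,0),(.4595,-.166,0)):
    print([ang(q-np.array(c)).round(1) for q in(P1,P2,S,N,r1,r2)],[np.linalg.norm((q-np.array(c))[:2]).round(4) for q in(P1,P2,S,N,r1,r2)])
print(ang(P1-P2),ang(r1-r2)); s=env.read_state();R=s["tool_rot"];print(ang([R[0][0],R[1][0]]))
E
```

```text
[np.float64(142.2), np.float64(141.9), np.float64(110.3), np.float64(-179.9), np.float64(147.1), np.float64(147.2)] [np.float64(0.0568), np.float64(0.0455), np.float64(0.0526), np.float64(0.0502), np.float64(0.0402), np.float64(0.0302)]
[np.float64(143.2), np.float64(143.1), np.float64(111.5), np.float64(-179.4), np.float64(148.4), np.float64(149.0)] [np.float64(0.0573), np.float64(0.046), np.float64(0.0525), np.float64(0.0512), np.float64(0.0408), np.float64(0.0308)]
[np.float64(142.7), np.float64(142.5), np.float64(111.6), np.float64(179.5), np.float64(147.6), np.float64(147.9)] [np.float64(0.0583), np.float64(0.047), np.float64(0.0536), np.float64(0.0517), np.float64(0.0418), np.float64(0.0318)]
143.33895850363456 146.57995688092979
148.7068143923446
```

```bash
python3 -m crank '[[[0,-0.1,0],3],[[0,-0.2,0],5],[[0,-0.2,0],5],[[0,-0.2,0],5]]'; python3 - <<'E'
from h import *
C,im2=snap("wrist"); s=env.read_state()
cv2.imwrite("pics/j.png",cv2.resize(im2[120:320,180:380],(600,600),interpolation=cv2.INTER_CUBIC)[:,:,::-1]); print(s["moment"])
E
```

```text
time_s: 10.88
tcp_pos: [0.4625, -0.1678, 0.1315]
tool_rot: [[-0.806, 0.592, 0.001], [0.592, 0.806, 0.011], [0.006, 0.009, -1.0]]
contact_force: [1.7, 1.7, 10.7]
gripper_width: 0.0149
grasp_force: 80.9
[ 0.19301306 -0.22724649  0.12083821]
```

View pics/j.png

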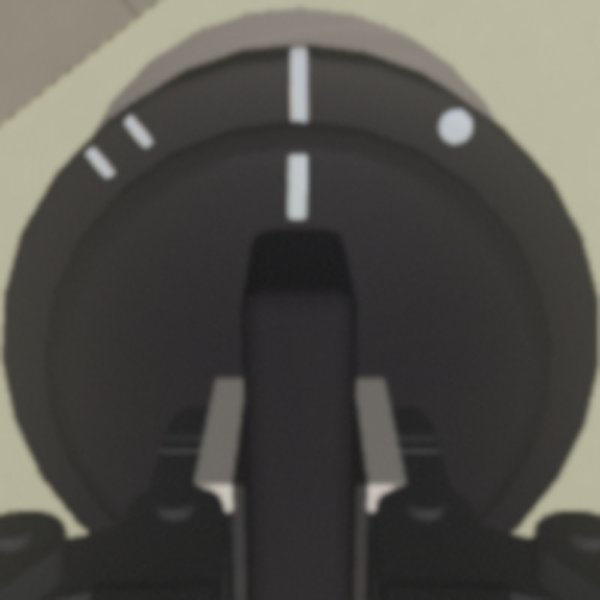

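The rib (297,187) now lines up with the pulse bar (298,85), and the flange is seated with a push of about 11 N. I'm handing the job in.

```bash
python3 -c "
from plant import order
print(order.sign_off())"
```

```text
the job is handed in; nothing more can be done
None
```

I fitted the lid with its pins in the notches and twisted it clockwise until its rib lined up with the long pulse mark, short of the lock. I handed the job in at about 11 s of the 42 s, with the gripper still holding the lid fully down and about level (tool tilt roughly 0.6°).

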